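# Roll the marked tube stripe-up and load the sloping drilling jig

## Task

Roll the aluminium tube along the green mat, without lifting it, until its red stripe faces straight up, and let go so that it lies still there on the mat. Then pick it up and lay it gently in the two V-blocks of the sloping jig, tilting it to the slope and keeping hold of it until it lies along the V-blocks, with the stripe still facing straight out of the Vs and the tube's lower end against the yellow stop; then release it. Leave everything else on the bench where it is.

Things in the scene. Friction and masses are not known exactly. Their poses are not given: they have to be found in the camera images.
- tube: Loose bare-aluminium tube, plugged ends, 40 mm diameter, 180 mm long, about 0.4 kg, lying on the mat near its middle. Origin at its centre; its z axis runs along the tube; its x axis points from the centre to the red stripe. At the start the stripe faces sideways or down (at least 75 degrees from up, either way round). Either end may become the lower end in the jig.
- stripe (a point): Point on the tube's surface in the middle of the red painted stripe (9 mm wide, along the whole tube; the mark also shows as a red line from the middle to the rim on both end faces): 20 mm from the tube's centre, along the tube's x axis.
- mat: Green bench mat fixed to the bench, 260 mm (its x, about the direction of the tube) by 280 mm (its y, the direction in which the tube rolls), 5 mm thick. Origin at the centre of its underside, on the bench; z up. It can be on the left or the right of the bench, with the jig on the other side.
- jig: Fixed steel drilling jig: base plate 200 x 110 x 8 mm and a blue sloping plate, 70 mm wide, that rises towards its x axis (away from the robot) at 0.56 rad (32 degrees). Origin at the centre of the underside of the base plate, z up. The sloping part is described under channel.
- channel: The jig's sloping part, fixed. Origin (112 mm above the bench): where the centre of the fully seated tube is. x: up the slope along the Vs; z: square out of the Vs (leaning 0.56 rad from vertical, towards the robot). Two steel 90-degree V-blocks, 28 mm long, 60 mm wide, at x = -66 and +66 mm; tops 3 mm under the tube's axis; 104 mm free between them; blue plate 44 mm under the axis.
- stop (a point): Middle of the face of the yellow stop across the lower end of the jig, 90 mm down the slope from the channel's origin; the stop is 50 mm wide, 8 mm thick and reaches 12 mm above the seated tube's axis.
- offcut_a: Pale wood offcut 40 x 30 x 22 mm lying on the mat near one of its corners (bystander, like all that follow). Origin under its centre.
- offcut_b: Wood offcut 30 x 45 x 18 mm lying on the mat near another corner. Origin under its centre.
- offcut_c: Plywood offcut 70 x 38 x 28 mm lying on the bench beside the jig. Origin under its centre.
- screwdriver: Screwdriver with an orange handle, about 200 mm long and 30 mm thick, lying between the mat and the jig. Origin under its middle.
- tape_measure: Yellow and black tape measure, 70 x 40 x 67 mm, at the back of the bench. Origin under its centre.
- drill: Yellow and black cordless drill, 200 mm high, standing on its battery at the back of the bench. Origin near the middle of its foot.
- jar: Glass jar with a steel lid, 72 mm diameter, 85 mm high, at the back right. Origin under its centre.
- spray_can: Blue spray can, 60 mm diameter, 170 mm high, at the back left. Origin under its centre.
Mind the look-alikes: they are no part of the job. Of the things like the tube, leave any that is pink; of the rest the smaller one is meant.

How it is judged:
By the outcome, as a careful person would: the job done as asked, in the order asked, and still so for the second after the job is handed in, with the robot touching nothing.
It also fails if it takes over 62 s, if anything falls off the work surface, if the arm or the gripper's body presses on something with over 40 N, if the wrist force passes 120 N, or if a joint passes its speed limit or range.

## Robot

A 6-joint arm with a two-finger parallel gripper is mounted at the origin on the work surface. World frame = base frame: x ahead of the robot, y to its left, z up, the work surface at z = 0. Lengths are in m, angles in rad, forces in N, time in s.
With the tool pointing down it reaches from about 0.375 to 0.925 m from the base axis. Payload 5.7 kg.
Tool frame: the origin (TCP) lies where the fingers leave the gripper's body, on its centre line; the fingertips stand 73 mm ahead of it and the grasp point (between the pads) lies 54 mm ahead of it; z points along the fingers, y is the direction in which the jaws open and shut (so a half turn about z gives the same grasp; the last joint's range is limited). The gripper opens to 85 mm and grips with 20 to 120 N. Pads are 22 mm wide; open, the fingers measure 114 mm over their backs; the gripper's body (76 mm by 85 mm) begins 54 mm behind the grasp point. The pads swing forward as they close: fully open they stand 13 mm farther back than shut.
Start: joints at [-1.226, 0.359, 1.51, -0, 1.272, -0.115], TCP at [0.266, -0.538, 0.304] pointing down, gripper open.
Joint ranges: [-2.97, 2.97], [-1.01, 2.36], [0.21, 2.38], [-0.96, 4.11], [0.2, 2.71], [-2.98, 2.98]. Speed limits (rad/s): [2.39, 2.39, 3.14, 3.14, 3.14, 3.14].

## Interface

Orientations are given as a unit quaternion [w, x, y, z].
In Python, from rig import env gives the robot as it stands. The module is installed in compiled form; this text tells all that it offers.
- The arm moves only by the tool drive_tool, never from a script. Its argument "motion" is one flat list of numbers, 5 for each row, row after row: the shift along the tool's x, y, z in cm, then the turn about the tool's z in rad, then the finger opening in cm, from 0 to 8.54. In form: [dx, dy, dz, roll, jaw, dx, dy, dz, roll, jaw, ...]. A call has 1 to 20 rows; each row shifts and turns the commanded pose from where the row before left it, along the tool's axes as they then stand; what a row does not reach is not made up. A row lasts 1/12 s, in which the tool goes at most 41.7 mm and 7.16 degrees, less where a joint would pass 70% of its speed; a pose out of reach is approached as far as the arm can. A call with a gripper value outside its range is refused whole. The fingers move at their own pace and stop on an object; the grip force is fixed at half the most. Time passes only in rows, so rows that do not move let the fingers close. It gives the time, the measured TCP pose, the force and the opening at its end, in the units of the state.
- env.observe(): the state, without advancing time (a new reading comes with each control period).
- env.snapshot(name): name is "scene" or "top" or "wrist"; returns a dict with "img" (384x512x3 uint8, blue, green, red), "fx", "fy", "cx", "cy" (pixels), "D" ([k1, k2, p1, p2, k3] as OpenCV has them; the pictures are not rectified), "rvec" (rotation vector, rad) and "tvec" (3), from world to camera coordinates, as OpenCV has them. Camera axes: x right, y down, z forward; pixel columns grow to the right and rows downward; lengths in m; the calibration is good to about 2 mm. A picture is of the moment at which its call begins. There is no depth.
- env.job_done(): hands the job in, once; it reports no verdict.
Trained networks look in the newest picture that a camera, given by its name, has taken for a name from the list of things; names that differ only in an ending like _2 or _b are one class to them, and where a whole thing is asked for, a point or a joint stands for the part that bears it (a point fixed in the world has none). Each returns a list of dicts, best first, with "conf" (0 to 1); they miss things now and then, are a little off and sometimes report something else, mostly with a low value. They report only what shows in the picture. A call takes as long as a camera call. They do not tell look-alikes from the thing itself.
- env.search_frame(camera, thing): "rect" ([left, top, width, height] in pixels, round what is visible of it).
The state is a dict: "clock": time; "joints": joint angles; "joint_velocities": joint speeds; "tau": joint torques, N m; "eef_pos": TCP position; "tcp_rot": TCP orientation; "force": force on the tool from outside, world axes, zero at the start; "torque": the same for the moment, N m; "width": opening from 0.0 (shut) to 1.0 (fully open).
Only numpy, scipy, OpenCV 4.12 (cv2) and the standard library are available. Lean on these libraries where they do the work, as an engineer would, in place of code of your own. Each camera call takes 0.05 s, during which the arm holds its last target. There are 200 camera calls.

## Working session

There is one attempt and no reset: what is moved stays moved. The work goes in short steps, Python scripts to look and compute and a tool call to move; the robot and the scene stay as the last step left them, time stands still between calls to the robot, and variables do not carry over. Pictures are saved under pics/ and viewed, about 8 in all and at most 12, crops included, and the job is handed in when it is done.

Besides the shell and the picture viewer there is one more tool, called after "Call:" by a JSON object that holds its "op" and its "data", one argument or row to a line. drive_tool: Moves the arm, as the interface text tells. Its arguments: {"type":"object","properties":{"motion":{"type":"array"}},"required":["motion"]}

```bash
mkdir -p pics
cat > h.py <<'E'
import numpy as np, cv2
from rig import env
def snap(n,f=None):
    s=env.snapshot(n); s['K']=np.array([[s['fx'],0,s['cx']],[0,s['fy'],s['cy']],[0,0,1.]]); s['D']=np.array(s['D'],float)
    s['R']=cv2.Rodrigues(np.array(s['rvec'],float))[0]; s['t']=np.array(s['tvec'],float)
    if f: cv2.imwrite('pics/'+f,s['img'])
    return s
def w(s,uv,z):
    p=cv2.undistortPoints(np.array(uv,float).reshape(-1,1,2),s['K'],s['D']).reshape(-1,2)
    d=np.c_[p,np.ones(len(p))]@s['R']; c=-s['R'].T@s['t']
    return c+d*((z-c[2])/d[:,2])[:,None]
def px(s,P):
    return cv2.projectPoints(np.array(P,float).reshape(-1,1,3),np.array(s['rvec'],float),s['t'],s['K'],s['D'])[0].reshape(-1,2)
E
python3 - <<'E'
from h import *
a=snap('top','top0.png')
for t in ['tube','mat','jig','channel','screwdriver','offcut_a','offcut_c']:
    print('top',t,[(r['rect'],round(r['conf'],2)) for r in env.search_frame('top',t)])
b=snap('scene','scene0.png')
for t in ['tube','jig']:
    print('scene',t,[(r['rect'],round(r['conf'],2)) for r in env.search_frame('scene',t)])
for s in (a,b): print(-s['R'].T@s['t'], s['R'][2])
cv2.imwrite('pics/both.png',cv2.resize(np.vstack([a['img'],b['img']]),None,fx=.78,fy=.78))
o=env.observe(); print(o)
E
```

```text
top tube [([304.7, 226.0, 49.6, 50.4], 0.83), ([189.0, 147.6, 16.9, 60.2], 0.69), ([127.4, 242.5, 22.8, 82.1], 0.66)]
top mat [([150.0, 128.8, 103.8, 92.3], 0.93), ([163.1, 128.1, 11.9, 15.0], 0.22)]
top jig [([321.6, 123.5, 46.8, 83.7], 0.84)]
top channel [([370.1, 145.7, 20.0, 24.0], 0.36)]
top screwdriver [([270.4, 193.5, 13.9, 31.1], 0.71)]
top offcut_a [([162.5, 127.1, 10.6, 19.4], 0.72), ([370.6, 146.9, 15.6, 22.2], 0.57), ([350.2, 95.3, 27.4, 27.7], 0.56), ([151.6, 202.2, 18.1, 14.8], 0.49)]
top offcut_c [([162.5, 127.1, 10.6, 19.4], 0.72), ([370.6, 146.9, 15.6, 22.2], 0.57), ([350.2, 95.3, 27.4, 27.7], 0.56), ([151.6, 202.2, 18.1, 14.8], 0.49)]
scene tube [([285.5, 220.0, 43.9, 38.0], 0.79), ([250.9, 135.8, 10.3, 38.5], 0.65), ([385.3, 180.2, 44.9, 57.6], 0.61)]
scene jig [([158.0, 152.4, 65.3, 49.7], 0.77), ([234.7, 200.0, 125.1, 99.8], 0.57), ([153.3, 153.2, 58.5, 24.2], 0.39)]
[0.35973044 0.03906638 1.39180991] [ 0.10113223  0.01359689 -0.99478007]
[1.31498117 0.75189048 0.977786  ] [-0.58040269 -0.50693716 -0.63729697]
{'clock': 0.55, 'joints': array([-1.22608002e+00,  3.58781351e-01,  1.51044491e+00, -1.99820183e-05,
        1.27248360e+00, -1.15106447e-01]), 'joint_velocities': array([ 0.00020432, -0.00070438,  0.00024456, -0.00099438, -0.00051118,
       -0.00046558]), 'tau': array([-1.88146834e-03, -5.27212358e+01, -2.78857380e+01, -3.93199580e-04,
        2.64684044e-03,  9.80911352e-06]), 'eef_pos': array([ 0.26624336, -0.53764543,  0.30386076]), 'tcp_rot': array([-5.71226617e-05,  9.73685924e-01,  2.27894094e-01, -1.61997793e-05]), 'force': array([ 0.38638237, -0.4714044 ,  0.02107464]), 'torque': array([ 0.0420108 , -0.00527579, -0.04324792]), 'width': 0.999791591040694}
```

View pics/top0.png

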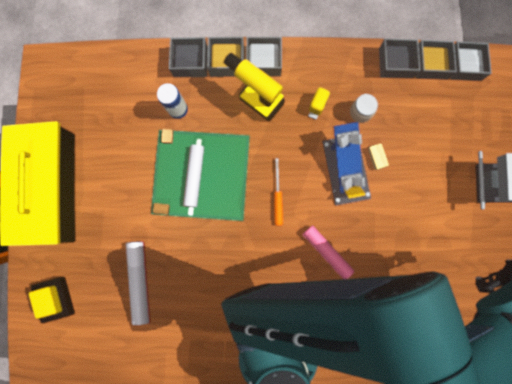

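View pics/scene0.png

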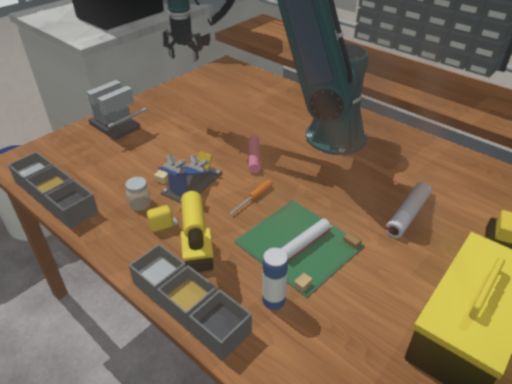

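Run:
```python
from h import *
a=snap('top'); b=snap('scene')
A=cv2.resize(a['img'][120:230,140:260],None,fx=3.3,fy=3.3,interpolation=2)
B=cv2.resize(b['img'][195:300,230:370],None,fx=2.85,fy=2.85,interpolation=2)
C=cv2.resize(a['img'][110:220,300:400],None,fx=3.3,fy=3.3,interpolation=2)
D=cv2.resize(b['img'][140:215,140:240],None,fx=4,fy=4,interpolation=2)
im=np.zeros((600,800,3),np.uint8)
for I,(y,x) in ((A[:363],(0,0)),(B[:290],(0,400)),(C[:,:330],(0,0))):
    pass
im=np.zeros((760,800,3),np.uint8)
im[:A.shape[0],:A.shape[1]]=A; im[:B.shape[0],400:400+B.shape[1]]=B
im[370:370+C.shape[0],:C.shape[1]]=C; im[370:370+D.shape[0],400:400+D.shape[1]]=D
cv2.imwrite('pics/crop1.png',cv2.resize(im,None,fx=.79,fy=.79))
print('mat corners',w(a,[[158,130],[249,135],[244,220],[152,215]],.005).round(3).tolist())
print('tube ends',w(a,[[199,140],[191,213]],.025).round(3).tolist())
print('jig', w(a,[[346,124],[345,200],[328,130],[372,200]],.0).round(3).tolist())
```

```text
mat corners [[0.679, 0.37, 0.005], [0.662, 0.091, 0.005], [0.406, 0.104, 0.005], [0.419, 0.381, 0.005]]
tube ends [[0.643, 0.24, 0.025], [0.425, 0.26, 0.025]]
jig [[0.699, -0.205, 0.0], [0.466, -0.197, 0.0], [0.68, -0.149, 0.0], [0.466, -0.279, 0.0]]
```

View pics/crop1.png

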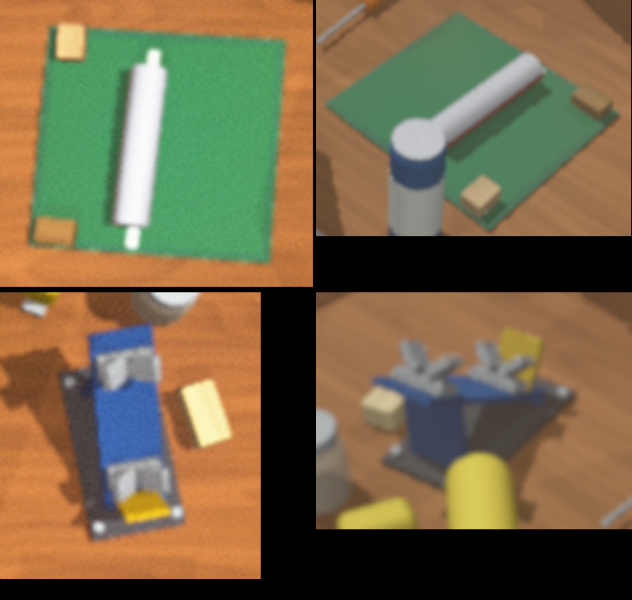

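The candidates for the tube in the top picture are pink at (328,252), a large grey one at (137,284), and a small one on the mat at (193,177). I choose the mat tube: it isn't pink, it's the smaller of the other two, and it's on the mat. The crop confirms it. The red edge shows low on its +y side, so it has to roll towards -y. I'll move above it.

Call:
{"op": "drive_tool", "data": {
  "motion": [1.2,-1.2,0,0,8.5,2.46,-2.44,0,0,8.5,2.46,-2.44,0,0,8.5,2.46,-2.44,0,0,8.5,2.46,-2.44,0,0,8.5,2.46,-2.44,0,0,8.5,2.46,-2.44,0,0,8.5,2.46,-2.44,0,0,8.5,2.46,-2.44,0,0,8.5,2.46,-2.44,0,0,8.5,2.46,-2.44,0,0,8.5,2.46,-2.44,0,0,8.5,2.46,-2.44,0,0,8.5,2.46,-2.44,0,0,8.5,2.46,-2.44,0,0,8.5,2.46,-2.44,0,0,8.5,2.46,-2.44,0,0,8.5,2.46,-2.44,0,0,8.5,2.46,-2.44,0,0,8.5,2.46,-2.44,0,0,8.5]
}}

```text
clock: 2.32
eef_pos: [0.4851, 0.1031, 0.3041]
tcp_rot: [0.0, 0.974, 0.228, 0.0]
force: [-0.5, -1.0, -0.3]
width: 0.993
```

Call:
{"op": "drive_tool", "data": {
  "motion": [2.46,-2.44,0,0,8.5,2.46,-2.44,0,0,8.5,2.46,-2.44,0,0,8.5,2.46,-2.44,0,0,8.5,1.2,-1.2,0,0,8.5,0,0,0,0.11,8.5,0,0,0,0.11,8.5,0,0,0,0.11,8.5,0,0,0,0.11,8.5,0,0,0,0.11,8.5,0,0,0,0,8.5,0,0,0,0,8.5]
}}

```text
clock: 3.32
eef_pos: [0.5351, 0.2485, 0.304]
tcp_rot: [-0.0, 0.999, -0.043, -0.0]
force: [1.0, -0.8, -0.4]
width: 0.995
```

```bash
cat >> h.py <<'E'
def go(target,yaw=None,o=None):
    "world TCP target -> tool-axis shift in cm, roll"
    from scipy.spatial.transform import Rotation as Ro
    o=o or env.observe(); q=np.array(o['tcp_rot']); R=Ro.from_quat(q[[1,2,3,0]]).as_matrix()
    y0=np.arctan2(R[1,0],R[0,0]); print('tcp',np.round(o['eef_pos'],4),'yaw',round(y0,4),'tilt',np.round(R[:,2],3),'F',np.round(o['force'],1),'t',o['clock'],'w',round(o['width'],3))
    if target is not None: print('shift cm',(R.T@(np.array(target)-o['eef_pos'])*100).round(2))
    if yaw is not None: print('roll',round(y0-yaw,3))
E
python3 - <<'E'
from h import *
s=snap('wrist','w0.png'); go([.535,.25,.2],-.085)
print(-s['R'].T@s['t'], s['R'][2]); print(px(s,[[.535,.25,.025]]))
E
```

```text
tcp [0.5351 0.2485 0.304 ] yaw -0.0868 tilt [-0.  0. -1.] F [0.8 0.1 0.1] t 3.3667 w 0.992
shift cm [-0.02 -0.15 10.4 ]
roll -0.002
[0.60622769 0.24313646 0.37522417] [-0.28401838  0.02451651 -0.95850535]
[[253.67810261 164.61243913]]
```

View pics/w0.png

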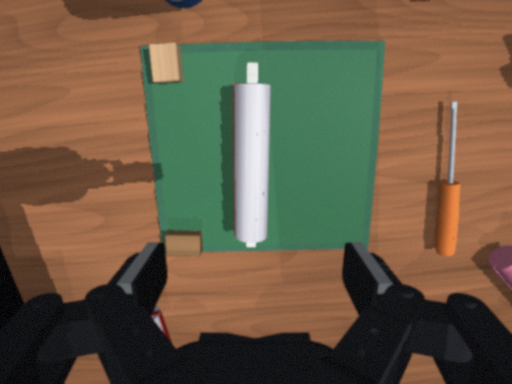

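The wrist view shows the tube upright in the picture from (253,84) to (250,243), with the stripe out of sight. The white lines beyond both ends are marks on the mat. I'll measure it.

Run:
```python
from h import *
s=snap('wrist')
h=cv2.cvtColor(s['img'],cv2.COLOR_BGR2HSV); m=((h[...,1]<60)&(h[...,2]>120)).astype(np.uint8); m[:60]=0;m[250:]=0;m[:,:225]=0;m[:,280:]=0
rows=[90,110,130,150,170,190,210,230]; L=[];Rr=[]
for r in rows:
    c=np.where(m[r])[0]; L.append([c[0],r]);Rr.append([c[-1]+1,r])
# silhouette edges at axis height
l=w(s,L,.025);q=w(s,Rr,.025);c=(l+q)/2;print(c.round(4).tolist(), (l-q)[:,1].round(4))
p=np.polyfit(c[:,0],c[:,1],1);print('yaw',np.arctan(p[0]),'y at .535',np.polyval(p,.535))
print('ends',w(s,[[253,84]],.045),w(s,[[250,243]],.025))
print([ (r['rect'],r['conf']) for r in env.search_frame('wrist','tube')])
```

```text
[[0.6186, 0.2428, 0.025], [0.5971, 0.2447, 0.025], [0.575, 0.2472, 0.025], [0.5522, 0.2493, 0.025], [0.5287, 0.2519, 0.025], [0.5043, 0.2541, 0.025], [0.4789, 0.257, 0.025], [0.4524, 0.26, 0.025]] [0.0384 0.039  0.0385 0.0392 0.0387 0.0395 0.039  0.0386]
yaw -0.10256302358541115 y at .535 0.251228942001891
ends [[0.62383912 0.24284021 0.045     ]] [[0.43475458 0.26348529 0.025     ]]
[([487.6, 244.8, 24.4, 40.8], 0.9), ([233.6, 83.3, 36.5, 160.9], 0.89), ([149.8, 303.4, 19.1, 34.5], 0.53)]
```

Call:
{"op": "drive_tool", "data": {
  "motion": [-0.13,-0.28,0,0.016,6,0,0,1.8,0,6,0,0,1.8,0,6,0,0,1.8,0,6,0,0,1.8,0,6,0,0,1.8,0,6,0,0,1.8,0,6,0,0,1.8,0,6,0,0,1.8,0,6,0,0,1.8,0,6,0,0,1.8,0,6,0,0,1.8,0,6,0,0,1.2,0,6,0,0,0.9,0,5.2,0,0,0,0,4.8,0,0,0,0,4.8,0,0,0,0,4.8]
}}

```text
clock: 4.88
eef_pos: [0.5347, 0.2517, 0.0857]
tcp_rot: [-0.0, 0.999, -0.053, 0.001]
force: [-0.6, -0.1, 0.4]
width: 0.558
```

Run:
```python
from h import *
s=snap('wrist');b=snap('scene');go([.534,.2513,.084])
B=cv2.resize(b['img'][205:275,250:350],None,fx=4,fy=4,interpolation=2)
im=np.zeros((384,912,3),np.uint8); im[:,:512]=s['img']; im[:280,512:]=B
cv2.imwrite('pics/p4.png',cv2.resize(im,None,fx=.87,fy=.87))
```

```text
tcp [0.5348 0.2517 0.086 ] yaw -0.1062 tilt [ 0.002  0.001 -1.   ] F [-0.   0.1 -0.2] t 4.9833 w 0.562
shift cm [-0.07  0.05  0.2 ]
```

View pics/p4.png

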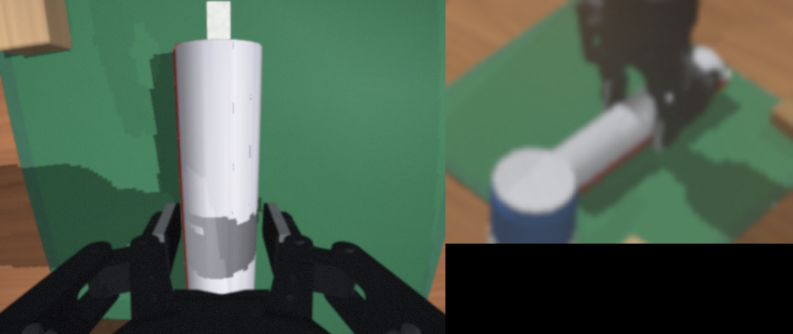

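The stripe shows as a thin red sliver on the left (+y) edge of the tube, near (180,150), about 95° from up. I'll roll partway and look again.

Call:
{"op": "drive_tool", "data": {
  "motion": [0,0.1,0,0,4.8,0,0.2,0,0,4.8,0,0.2,0,0,4.8,0,0.2,0,0,4.8,0,0.2,0,0,4.8,0,0.2,0,0,4.8,0,0.2,0,0,4.8,0,0.2,0,0,4.8,0,0.2,0,0,4.8,0,0.2,0,0,4.8,0,0.2,0,0,4.8,0,0.2,0,0,4.8,0,0.2,0,0,4.8,0,0.15,0,0,4.8,0,0.1,0,0,4.8,0,0.05,0,0,4.8,0,0,0,0,4.8,0,0,0,0,4.8]
}}

```text
clock: 6.48
eef_pos: [0.5311, 0.2236, 0.0849]
tcp_rot: [-0.0, 0.999, -0.053, -0.0]
force: [0.4, -0.0, -0.0]
width: 0.563
```

```bash
cat >> h.py <<'E'
def stripe(show=None,z=.025,r=.02,off=0.01):
    "angle of stripe (from up, + towards +y) from wrist picture at rows on the far half of the tube"
    s=snap('wrist',show); im=s['img'].astype(int); B,G,R=im[...,0],im[...,1],im[...,2]
    red=(R>80)&(R>1.8*G)&(R>1.8*B); h=cv2.cvtColor(s['img'],cv2.COLOR_BGR2HSV)
    tube=((h[...,1]<70)&(h[...,2]>90))|red
    cam=-s['R'].T@s['t']
    for row in range(70,230,20):
        c=np.where(tube[row,170:330])[0]+170; k=np.where(red[row,170:330])[0]+170
        if len(c)<10: continue
        e=w(s,[[c[0],row],[c[-1]+1,row]],z)
        ax=(e[0]+e[1])/2; out=[row,c[0],c[-1],ax.round(4).tolist(),round(e[0,1]-e[1,1],4)]
        if len(k):
            p=np.array([[k[0],row],[k[-1]+1,row]]); a=[]
            for q in w(s,p,z):
                d=(q-cam); d=d[1:]/np.linalg.norm(d[1:]); o=cam[1:]-np.array([ax[1],z])
                bb=o@d; disc=bb*bb-(o@o-r*r)
                if disc<0: a.append(None); continue
                hit=o+d*(-bb-disc**.5); a.append(round(float(np.degrees(np.arctan2(hit[0],hit[1]))),1))
            out+=[k[0],k[-1],a]
        print(*out)
    return s
E
python3 - <<'E'
from h import *
stripe('p5.png'); go(None)
E
```

```text
70 177 293 [0.6154, 0.2231, 0.025] 0.0475 210 232 [23.5, -0.4]
90 178 293 [0.6076, 0.2238, 0.025] 0.0477 211 233 [23.0, -1.2]
110 179 292 [0.5995, 0.2248, 0.025] 0.0476 212 233 [21.8, -1.6]
130 181 292 [0.5912, 0.2254, 0.025] 0.0476 213 234 [22.0, -1.8]
150 182 292 [0.5827, 0.2262, 0.025] 0.048 214 234 [21.5, -1.6]
170 184 291 [0.5738, 0.2271, 0.025] 0.0475 215 235 [21.0, -2.5]
190 185 291 [0.5646, 0.228, 0.025] 0.048 216 235 [20.5, -2.3]
210 187 290 [0.5551, 0.2289, 0.025] 0.0476 216 236 [21.3, -3.2]
tcp [0.5311 0.2236 0.0849] yaw -0.1062 tilt [ 0.  0. -1.] F [-1.   0.3  0.1] t 6.5333 w 0.563
```

View pics/p5.png

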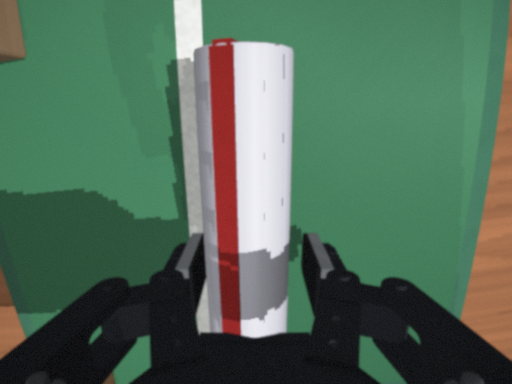

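The red stripe shows at columns 211–233, and the tube's edges are at about 197 and 293. That puts it about 28° left of up, so it needs about 10 mm more. My edge finder took in the white mat line, so I'll fix that.

Call:
{"op": "drive_tool", "data": {
  "motion": [0,0.1,0,0,4.8,0,0.1,0,0,4.8,0,0.1,0,0,4.8,0,0.1,0,0,4.8,0,0.1,0,0,4.8,0,0.1,0,0,4.8,0,0.1,0,0,4.8,0,0.1,0,0,4.8,0,0.05,0,0,4.8,0,0.05,0,0,4.8,0,0,0,0,4.8,0,0,0,0,4.8,0,0,0,0,4.8]
}}

```text
clock: 7.62
eef_pos: [0.5301, 0.2146, 0.0849]
tcp_rot: [-0.0, 0.999, -0.053, -0.0]
force: [0.6, 0.4, 0.6]
width: 0.561
```

```bash
sed -i "s|^        e=w(s,\[\[c\[0\].*|        e=w(s,[[c[-1]+1,row]],z); e=np.vstack([e+[0,.0396,0],e])|" h.py
python3 - <<'E'
from h import *
s=stripe('p6.png'); go(None); print(-s['R'].T@s['t'])
E
```

```text
70 170 293 [0.6118, 0.2102, 0.025] 0.0396 234 258 [10.0, -14.9]
90 170 292 [0.604, 0.2112, 0.025] 0.0396 235 258 [8.4, -15.9]
110 170 292 [0.596, 0.2119, 0.025] 0.0396 235 258 [9.0, -15.6]
130 170 292 [0.5877, 0.2125, 0.025] 0.0396 236 258 [8.7, -15.3]
150 170 291 [0.5791, 0.2135, 0.025] 0.0396 236 258 [8.1, -16.2]
170 170 291 [0.5703, 0.2142, 0.025] 0.0396 237 259 [7.8, -16.9]
190 170 290 [0.5611, 0.2153, 0.025] 0.0396 238 259 [6.3, -17.9]
210 170 290 [0.5516, 0.216, 0.025] 0.0396 238 259 [7.2, -17.5]
tcp [0.5301 0.2146 0.0849] yaw -0.1061 tilt [-0.  0. -1.] F [-0.3 -0.7 -0.4] t 7.6667 w 0.561
[0.60111079 0.20787428 0.15617335]
```

Run:
```python
from h import *
im=cv2.imread('pics/p6.png')
for r in (70,150,210): print(r,[(c,*im[r,c]) for c in list(range(188,214,2))+list(range(284,300,2))])
cv2.imwrite('pics/c6.png',cv2.resize(im[30:230,140:340],None,fx=3,fy=3,interpolation=2))
```

```text
70 [(188, np.uint8(59), np.uint8(80), np.uint8(45)), (190, np.uint8(61), np.uint8(81), np.uint8(48)), (192, np.uint8(64), np.uint8(81), np.uint8(53)), (194, np.uint8(105), np.uint8(103), np.uint8(98)), (196, np.uint8(126), np.uint8(118), np.uint8(118)), (198, np.uint8(140), np.uint8(132), np.uint8(132)), (200, np.uint8(142), np.uint8(136), np.uint8(136)), (202, np.uint8(150), np.uint8(142), np.uint8(142)), (204, np.uint8(160), np.uint8(152), np.uint8(153)), (206, np.uint8(168), np.uint8(160), np.uint8(160)), (208, np.uint8(176), np.uint8(166), np.uint8(167)), (210, np.uint8(181), np.uint8(172), np.uint8(171)), (212, np.uint8(182), np.uint8(174), np.uint8(172)), (284, np.uint8(218), np.uint8(208), np.uint8(208)), (286, np.uint8(211), np.uint8(199), np.uint8(199)), (288, np.uint8(204), np.uint8(193), np.uint8(194)), (290, np.uint8(195), np.uint8(186), np.uint8(186)), (292, np.uint8(167), np.uint8(165), np.uint8(156)), (294, np.uint8(110), np.uint8(138), np.uint8(90)), (296, np.uint8(101), np.uint8(135), np.uint8(78)), (298, np.uint8(100), np.uint8(134), np.uint8(77))]
150 [(188, np.uin
[... 1436 characters left out ...]
, np.uint8(111), np.uint8(106)), (204, np.uint8(135), np.uint8(129), np.uint8(129)), (206, np.uint8(141), np.uint8(133), np.uint8(133)), (208, np.uint8(152), np.uint8(143), np.uint8(143)), (210, np.uint8(163), np.uint8(155), np.uint8(155)), (212, np.uint8(175), np.uint8(166), np.uint8(167)), (284, np.uint8(213), np.uint8(201), np.uint8(201)), (286, np.uint8(206), np.uint8(193), np.uint8(195)), (288, np.uint8(188), np.uint8(179), np.uint8(177)), (290, np.uint8(125), np.uint8(141), np.uint8(109)), (292, np.uint8(92), np.uint8(126), np.uint8(68)), (294, np.uint8(94), np.uint8(127), np.uint8(70)), (296, np.uint8(92), np.uint8(126), np.uint8(68)), (298, np.uint8(96), np.uint8(129), np.uint8(71))]
```

View pics/c6.png

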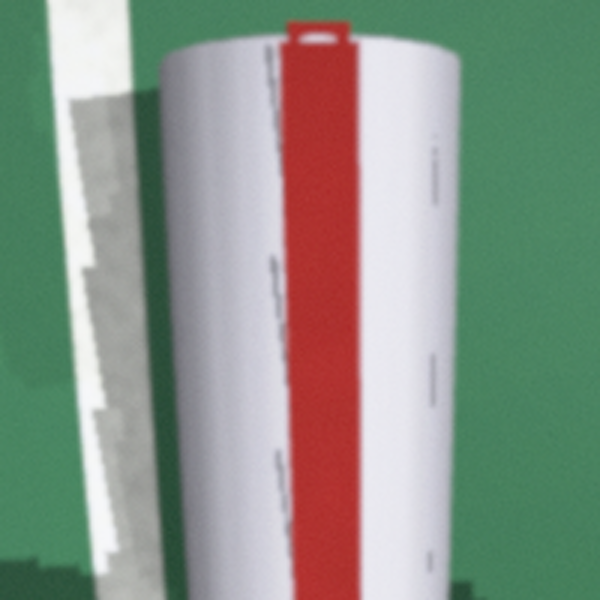

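The picture shows the stripe at columns 234–258 of a tube spanning 193.5–293. It's about 4–5° past up, on the -y side. I'll nudge it back about 1.6 mm with the other finger.

Call:
{"op": "drive_tool", "data": {
  "motion": [0,-0.15,0,0,4.8,0,-0.2,0,0,4.8,0,-0.2,0,0,4.8,0,0,0,0,4.6,0,0,0,0,4.5,0,0,0,0,4.4,0,0,0,0,4.3,0,0,0,0,4.2,0,0,0,0,4.2,0,0,0,0,4.2]
}}

```text
clock: 8.5
eef_pos: [0.5307, 0.2201, 0.0849]
tcp_rot: [-0.0, 0.999, -0.053, -0.0]
force: [-0.3, -0.0, -0.3]
width: 0.492
```

```bash
cat >> h.py <<'E'
def ang(show=None,r=.02,z=.025):
    "stripe angle from up in the wrist picture: cross-section perpendicular to the tube, edges by greenness"
    s=snap('wrist',show); im=s['img'].astype(int); B,G,R=im[...,0],im[...,1],im[...,2]
    red=(R>80)&(R>1.8*G)&(R>1.8*B); green=G>R+15
    cam=-s['R'].T@s['t']; C=[];S=[]
    for row in range(70,215,10):
        k=np.where(red[row,170:330])[0]+170
        if len(k)<5: continue
        l=k[0]
        while l>150 and not green[row,l]: l-=1
        q=k[-1]
        while q<400 and not green[row,q]: q+=1
        C.append([[l+1,row],[q,row]]); S.append([[k[0],row],[k[-1]+1,row]])
    C=np.array(C,float);S=np.array(S,float)
    E=w(s,C.reshape(-1,2),z).reshape(-1,2,3); m=E.mean(1); p=np.polyfit(m[:,0],m[:,1],1); yaw=np.arctan(p[0])
    n=np.array([-np.sin(yaw),np.cos(yaw),0]); o0=np.array([0,p[1],z])
    lat=lambda P:(P-o0)@n
    hw=(lat(E[:,0])-lat(E[:,1])); c2=np.array([lat(cam),cam[2]-z]); A=[]
    for row in w(s,S.reshape(-1,2),z).reshape(-1,2,3):
        a=[]
        for P in row:
            d=np.array([lat(P),0])-c2; d/=np.linalg.norm(d); b=c2@d; h=c2+d*(-b-max(0,b*b-(c2@c2-r*r))**.5); a.append(np.degrees(np.arctan2(*h)))
        A.append(a)
    A=np.array(A); print('axis y at .53:',round(np.polyval(p,.53),4),'yaw',round(yaw,4),'diam',hw.mean().round(4),'stripe edges',A.mean(0).round(1),'angle per row',A.mean(1).round(1),'mean',A.mean().round(2))
    return s
E
python3 - <<'E'
from h import *
ang('p7.png'); go(None)
E
```

```text
axis y at .53: 0.2204 yaw -0.0966 diam 0.0404 stripe edges [ 11.5 -12.6] angle per row [-0.7 -0.6 -0.5 -0.4 -0.8 -0.7 -0.6 -0.5 -0.4 -0.8 -0.7 -0.6 -0.5 -0.4
 -0.3] mean -0.55
tcp [0.5307 0.2201 0.0849] yaw -0.1062 tilt [-0.  0. -1.] F [-0.  -0.2  0.8] t 8.55 w 0.494
```

The stripe is within about 0.5° of straight up. I'll let go and check that it lies still.

Call:
{"op": "drive_tool", "data": {
  "motion": [0,0,0,0,4.6,0,0,0,0,5.2,0,0,0,0,6,0,0,0,0,7,0,0,0,0,7,0,0,0,0,7,0,0,0,0,7,0,0,0,0,7,0,0,0,0,7,0,0,0,0,7,0,0,0,0,7,0,0,0,0,7,0,0,0,0,7,0,0,0,0,7]
}}

```text
clock: 9.72
eef_pos: [0.5307, 0.2201, 0.0849]
tcp_rot: [-0.0, 0.999, -0.053, -0.0]
force: [-0.1, 0.8, 0.7]
width: 0.82
```

Run:
```python
from h import *
s=ang('p8.png'); go(None)
im=s['img'].astype(int)[:,240]; print('far end row', [ (r,*im[r]) for r in range(30,60,3)])
print(w(s,[[243,42]],.045))
# jig from the stored top picture
t=snap('top'); 
h=cv2.cvtColor(t['img'],cv2.COLOR_BGR2HSV); y=((h[...,0]>18)&(h[...,0]<34)&(h[...,1]>190)&(h[...,2]>90)).astype(np.uint8)
y[:170]=0; y[215:]=0; y[:,:330]=0; y[:,385:]=0; ys,xs=np.where(y); print('stop px',xs.mean(),ys.mean(),xs.min(),xs.max(),ys.min(),ys.max())
```

```text
axis y at .53: 0.2204 yaw -0.0964 diam 0.0404 stripe edges [ 11.4 -12.6] angle per row [-0.6 -0.5 -0.4 -0.8 -0.7 -0.6 -0.5 -0.4 -0.8 -0.7 -0.6 -0.5 -0.4 -0.9
 -0.7] mean -0.61
tcp [0.5307 0.2201 0.0849] yaw -0.1062 tilt [-0.  0. -1.] F [-0.5  0.4 -0.2] t 9.7667 w 0.822
far end row [(30, np.int64(93), np.int64(123), np.int64(70)), (33, np.int64(94), np.int64(125), np.int64(70)), (36, np.int64(93), np.int64(124), np.int64(69)), (39, np.int64(92), np.int64(124), np.int64(70)), (42, np.int64(159), np.int64(160), np.int64(153)), (45, np.int64(150), np.int64(144), np.int64(181)), (48, np.int64(156), np.int64(149), np.int64(184)), (51, np.int64(158), np.int64(152), np.int64(183)), (54, np.int64(160), np.int64(153), np.int64(184)), (57, np.int64(160), np.int64(152), np.int64(184))]
[[0.62164697 0.21501851 0.045     ]]
stop px 354.44444444444446 191.94444444444446 346 363 187 197
```

It lies still, with the stripe about 0.6° off up. Before gripping, I'll lift clear and use the wrist camera to look at the jig, which the tube would hide later.

Call:
{"op": "drive_tool", "data": {
  "motion": [0,0,-2,0,7,0,0,-3.6,0,7,0,0,-3.8,0,7,0,0,-3.8,0,7,0,0,-3.8,0,7,0,0,-3.6,0,7,0.6,2.5,-2,0,7]
}}

```text
clock: 10.4
eef_pos: [0.535, 0.1976, 0.3157]
tcp_rot: [-0.002, 0.999, -0.052, 0.003]
force: [1.6, -0.1, -0.4]
width: 0.822
```

Call:
{"op": "drive_tool", "data": {
  "motion": [0.6,3.5,-2,0,8,0.6,3.5,0,0,8,0.6,3.5,0,0,8,0.6,3.5,0,0,8,0.6,3.5,0,0,8,0.6,3.5,0,0,8,0.6,3.5,0,0,8,0.6,3.5,0,0,8,0.6,3.5,0,0,8,0.6,3.5,0,0,8,0.6,3.0,0,0,8,0,0.9,0,-0.1,8,0,0,0,-0.1,8,0,0,0,0,8,0,0,0,0,8]
}}

```text
clock: 11.65
eef_pos: [0.5582, -0.1992, 0.3307]
tcp_rot: [-0.0, 0.999, 0.045, -0.0]
force: [-0.3, -0.8, 0.0]
width: 0.935
```

Run:
```python
from h import *
s=snap('wrist','j0.png'); go(None)
print([ (r['rect'],r['conf']) for r in env.search_frame('wrist','jig')])
cv2.imwrite('pics/j0b.png',cv2.resize(s['img'],None,fx=1.5,fy=1.5,interpolation=2))
```

```text
tcp [ 0.5582 -0.1989  0.3308] yaw 0.0909 tilt [-0.  0. -1.] F [ 0.5 -0.5  0.6] t 11.7 w 0.937
[([206.5, 48.2, 100.7, 196.7], 0.88)]
```

View pics/j0b.png

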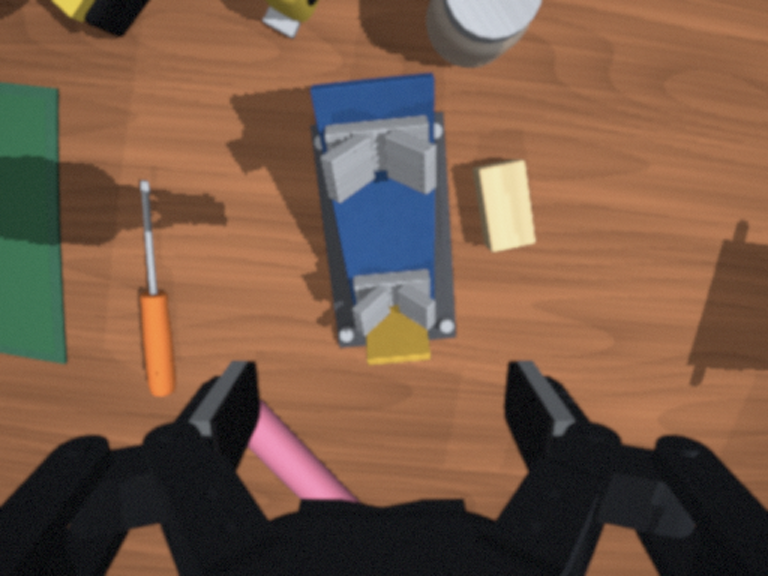

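```bash
cat > fit.py <<'E'
from h import *
from scipy.optimize import least_squares
s=snap('wrist')
def ch(p,P):
    x,y,a=p[:3]; c,n=np.cos(.56),np.sin(.56); X=np.array([np.cos(a)*c,np.sin(a)*c,n]); Z=np.array([-n*np.cos(a),-n*np.sin(a),c]); Y=np.array([-np.sin(a),np.cos(a),0])
    return np.array([x,y,.112])+np.array(P)@np.array([X,Y,Z])
def base(p,P):
    x,y,a,d=p; P=np.array(P,float); X=np.array([np.cos(a),np.sin(a),0]);Y=np.array([-np.sin(a),np.cos(a),0])
    return np.array([x,y,0])+(P[:,:1]-d)*X+P[:,1:2]*Y+P[:,2:]*[0,0,1]
stop=[[-.098,.025,.012],[-.098,-.025,.012]]; sp=np.array([[368,362],[430,359]])/1.5
bp3=[[-.1,.055,.008],[-.1,-.055,.008],[.1,-.055,.008]]; bp=np.array([[341,346],[456,336],[443,112]])/1.5
f=lambda p:np.r_[px(s,ch(p,stop))-sp,px(s,base(p,bp3))-bp].ravel()
r=least_squares(f,[.57,-.21,.1,0]); p=r.x; print(p.round(4),r.fun.round(1))
im=cv2.resize(s['img'],None,fx=1.5,fy=1.5,interpolation=2)
def dr(Q,col):
    for a,b in zip(Q,np.roll(Q,-1,0)): cv2.line(im,tuple((a*1.5).astype(int)),tuple((b*1.5).astype(int)),col,1)
for x0 in(-.066,.066):
  for sg in(1,-1): dr(px(s,ch(p,[[x0-.014,sg*.030,-.003],[x0+.014,sg*.030,-.003],[x0+.014,0,-.0283],[x0-.014,0,-.0283]])),(0,255,0))
dr(px(s,base(p,[[-.1,.055,.008],[-.1,-.055,.008],[.1,-.055,.008],[.1,.055,.008]])),(0,0,255))
dr(px(s,ch(p,[[-.098,.025,.012],[-.098,-.025,.012],[-.09,-.025,.012],[-.09,.025,.012]])),(255,0,255))
dr(px(s,ch(p,[[-.09,.035,-.044],[-.09,-.035,-.044],[.1,-.035,-.044],[.1,.035,-.044]])),(255,255,0))
cv2.imwrite('pics/j1.png',cv2.resize(im[50:400,250:550],None,fx=1.7,fy=1.7))
E
python3 fit.py
```

```text
[ 5.590e-01 -2.032e-01  1.874e-01  4.000e-04] [ 0.1  0.8  0.3 -0.8 -1.   0.8  0.2  0.5  0.4 -0.9]
```

View pics/j1.png

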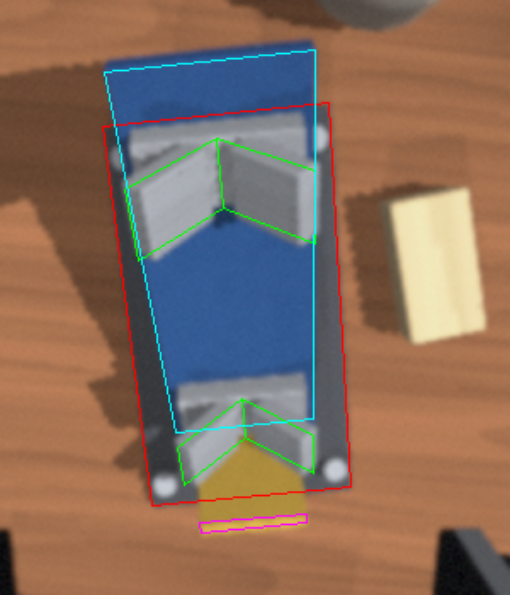

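The overlay fits the V-blocks, stop and plate to about 1 mm. The channel origin is (0.559, -0.203, 0.112) with yaw 0.187. I'll go back for the tube.

Call:
{"op": "drive_tool", "data": {
  "motion": [0,0,0,0.0935,7,0,0,0,0.0935,7,-0.3,-1.7,0,0,7,-0.55,-3.46,0,0,7,-0.55,-3.46,0,0,7,-0.55,-3.46,0,0,7,-0.55,-3.46,0,0,7,-0.55,-3.46,0,0,7,-0.55,-3.46,0,0,7,-0.55,-3.46,0,0,7,-0.55,-3.46,0,0,7,-0.55,-3.46,0,0,7,-0.55,-3.46,0,0,7,-0.55,-3.46,1,0,7,-0.3,-1.7,3,0,7,0,0,3.5,0,7,0,0,3.5,0,7,0,0,3.5,0,7,0,0,2,0,7,0,0,0,0,7]
}}

```text
clock: 13.47
eef_pos: [0.5274, 0.2196, 0.1616]
tcp_rot: [0.001, 0.999, -0.047, -0.004]
force: [-0.6, -0.6, 0.5]
width: 0.824
```

Run:
```python
from h import *
ang(); go([.532,.2202,.079],-.0964)
```

```text
axis y at .53: 0.2203 yaw -0.0978 diam 0.0402 stripe edges [ 10.3 -12.2] angle per row [-0.2 -0.3 -1.2 -1.3 -1.4 -0.5 -0.6 -1.6 -0.7 -0.8 -0.9 -1.  -1.  -1.1
 -1.2] mean -0.92
tcp [0.5289 0.2198 0.164 ] yaw -0.0934 tilt [-0.005 -0.001 -1.   ] F [-0.1 -0.2  0.7] t 13.5167 w 0.822
shift cm [ 0.35 -0.08  8.5 ]
roll 0.003
```

Call:
{"op": "drive_tool", "data": {
  "motion": [0.15,-0.03,0,0.002,7,0.15,0,0,0.002,7,0,0,1.5,0,7,0,0,2,0,7,0,0,2,0,7,0,0,1.5,0,7,0,0,0.8,0,7,0,0,0.7,0,6.5,0,0,0,0,6,0,0,0,0,5.5]
}}

```text
clock: 14.35
eef_pos: [0.5345, 0.22, 0.0818]
tcp_rot: [-0.0, 0.999, -0.049, 0.001]
force: [0.2, -0.5, -0.1]
width: 0.641
```

Run:
```python
from h import *
ang(); go([.532,.2202,.079],-.0970)
```

```text
axis y at .53: 0.2205 yaw -0.0965 diam 0.0404 stripe edges [ 11.3 -12.9] angle per row [-1.1 -1.1 -0.6 -0.7 -0.7 -0.7 -0.7 -0.7 -0.7 -0.7 -1.3 -0.7 -0.8 -0.8
 -0.8] mean -0.8
tcp [0.5346 0.22   0.082 ] yaw -0.0973 tilt [ 0.002  0.001 -1.   ] F [-0.3 -0.4  0.3] t 14.4 w 0.642
shift cm [-0.26  0.01  0.3 ]
roll -0.0
```

Call:
{"op": "drive_tool", "data": {
  "motion": [-0.15,0,0.15,0,5.2,-0.1,0,0.1,0,4.8,0,0,0,0,4.4,0,0,0,0,4.2,0,0,0,0,4.0,0,0,0,0,3.6,0,0,0,0,3,0,0,0,0,3,0,0,0,0,3,0,0,0,0,3,0,0,0,0,3]
}}

```text
clock: 15.32
eef_pos: [0.5313, 0.22, 0.0789]
tcp_rot: [-0.0, 0.999, -0.049, 0.0]
force: [-2.0, -0.4, 5.2]
width: 0.45
```

Run:
```python
from h import *
ang(); go([.532,.2202,.079],-.0970)
```

```text
axis y at .53: 0.2208 yaw -0.0984 diam 0.0404 stripe edges [ 12.5 -11.8] angle per row [ 0.9  0.4  0.4  0.4  0.4  0.4  0.4  0.4  0.4 -0.2  0.4  0.3  0.3  0.3
  0.3] mean 0.39
tcp [0.5313 0.2201 0.0789] yaw -0.0971 tilt [ 0.  0. -1.] F [-1.1 -0.5  6.1] t 15.3667 w 0.447
shift cm [ 0.07 -0.02 -0.01]
roll -0.0
```

Call:
{"op": "drive_tool", "data": {
  "motion": [0,0,-0.5,0,3,0,0,-1,0,3,0,0,-2,0,3,0,0,-2.5,0,3,0,0,-2.5,0,3,0,0,-2.5,0,3,0,0,-2.5,0,3,0,0,-2.5,0,3,0,0,-2.5,0,3,0,0,-2,0,3,0,0,-1.5,0,3]
}}

```text
clock: 16.28
eef_pos: [0.5314, 0.2201, 0.3012]
tcp_rot: [-0.0, 0.999, -0.049, 0.001]
force: [0.9, -0.0, -3.3]
width: 0.451
```

Call:
{"op": "drive_tool", "data": {
  "motion": [0.14,1,0,0,3,0.2,2,0,0,3,0.27,3.1,0,0,3,0.27,3.1,0,0,3,0.27,3.1,0,0,3,0.27,3.1,0,0,3,0.27,3.1,0,0,3,0.27,3.1,0,0,3,0.27,3.1,0,0,3,0.27,3.1,0,0,3,0.27,3.1,0,0,3,0.27,3.1,0,0,3,0.27,3.1,0,0,3,0.27,3.1,0,0,3,0.15,1.6,0,0,3,0,1,0,0,3,0,0,0,-0.095,3,0,0,0,-0.095,3,0,0,0,-0.094,3,0,0,0,0,3]
}}

```text
clock: 17.95
eef_pos: [0.5259, -0.2091, 0.2975]
tcp_rot: [-0.001, 0.995, 0.095, -0.001]
force: [-0.1, 0.4, -3.5]
width: 0.452
```

Run:
```python
from h import *
o=env.observe(); z=o['eef_pos'][2]-.054
s=ang('t1.png',z=z); go([.5258,-.2095,.2274],.1874)
print(s['img'][20:70:4,245].tolist())
```

```text
axis y at .53: -0.2173 yaw 0.2088 diam 0.1037 stripe edges [41.9 13.6] angle per row [26.7 26.2 26.5 26.7 27.6 27.2 27.4 27.7 27.9 28.  28.2 29.3 28.8 29.1
 29.4] mean 27.76
tcp [ 0.5261 -0.2091  0.2976] yaw 0.1853 tilt [-0.002  0.001 -1.   ] F [-0.1  0.1 -3.3] t 18.0 w 0.453
shift cm [-0.03  0.05  7.02]
roll -0.002
[[136, 85, 48], [122, 74, 42], [123, 74, 42], [137, 128, 123], [66, 66, 157], [45, 47, 160], [45, 45, 161], [44, 46, 164], [45, 47, 162], [39, 41, 160], [43, 46, 163], [43, 47, 162], [42, 46, 162]]
```

View pics/t1.png

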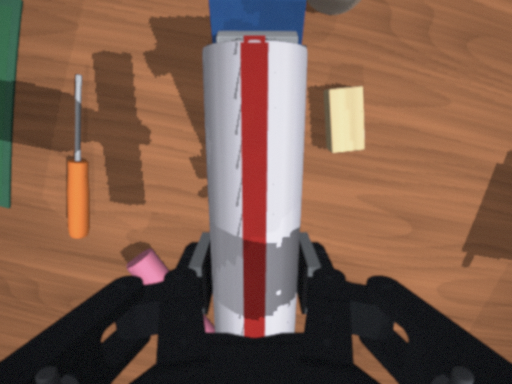

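The tube is held level with the stripe up at columns 243–268, and the weight reads about 3.4 N. I'll descend towards the upper V-block. The tube will pivot between the pads as its upper end meets the block.

Call:
{"op": "drive_tool", "data": {
  "motion": [0,0.03,1,-0.002,3,0,0,2,0,3,0,0,2,0,3,0,0,1.4,0,3,0,0,0.6,0,3,0.25,0,0.4,0,3,0.25,0,0.4,0,3,0.25,0,0.4,0,3,0.15,0,0.25,0,3,0,0,0,0,3,0,0,0,0,3]
}}

```text
clock: 18.92
eef_pos: [0.5361, -0.2082, 0.2142]
tcp_rot: [0.0, 0.996, 0.094, 0.0]
force: [0.9, 0.3, -2.6]
width: 0.45
```

Call:
{"op": "drive_tool", "data": {
  "motion": [0.11,0,0.17,0,3,0.11,0,0.17,0,3,0.11,0,0.17,0,3,0,0,0,0,3]
}}

```text
clock: 19.25
eef_pos: [0.5392, -0.2075, 0.2086]
tcp_rot: [-0.0, 0.996, 0.094, -0.0]
force: [-0.6, -0.0, -3.6]
width: 0.449
```

Call:
{"op": "drive_tool", "data": {
  "motion": [0.11,0,0.17,0,3,0.11,0,0.17,0,3,0,0,0,0,3]
}}

```text
clock: 19.5
eef_pos: [0.5402, -0.2075, 0.2052]
tcp_rot: [0.0, 0.996, 0.094, -0.001]
force: [-5.3, -3.0, 1.9]
width: 0.452
```

```bash
cat >> h.py <<'E'
def chan(h=.054):
    o=env.observe(); a=.1874; c,n=np.cos(.56),np.sin(.56); X=np.array([np.cos(a)*c,np.sin(a)*c,n]); Z=np.array([-n*np.cos(a),-n*np.sin(a),c]); Y=np.array([-np.sin(a),np.cos(a),0])
    d=o['eef_pos']-[0,0,h]-np.array([.559,-.2032,.112]); print('tube centre in channel mm',(np.array([X,Y,Z])@d*1e3).round(1),'F chan',(np.array([X,Y,Z])@o['force']).round(1),'torque',np.round(o['torque'],2))
E
python3 -c "
from h import *
go(None);chan()"
```

```text
tcp [ 0.5402 -0.2075  0.2052] yaw 0.1889 tilt [-0.002 -0.    -1.   ] F [-5.3 -3.   1.9] t 19.5 w 0.452
tube centre in channel mm [ 4.5 -0.7 43.5] F chan [-3.9 -2.   4.7] torque [-0.2   0.47 -0.02]
```

Contact came where I expected it. I'll continue slowly and watch the force.

Call:
{"op": "drive_tool", "data": {
  "motion": [0.1,0.03,0.17,0,3,0.1,0.03,0.17,0,3,0,0,0,0,3]
}}

```text
clock: 19.75
eef_pos: [0.5405, -0.2075, 0.2014]
tcp_rot: [-0.0, 0.996, 0.094, -0.003]
force: [-10.6, -2.7, 2.6]
width: 0.449
```

Call:
{"op": "drive_tool", "data": {
  "motion": [0.1,0,0.17,0,3,0.1,0,0.17,0,3,0,0,0,0,3]
}}

```text
clock: 20.0
eef_pos: [0.541, -0.207, 0.1976]
tcp_rot: [-0.001, 0.996, 0.094, -0.005]
force: [-13.7, -3.9, 4.6]
width: 0.45
```

```bash
python3 -c "
from h import *
s=snap('wrist','t2.png');go(None);chan()
im=s['img'].astype(int);red=(im[...,2]>80)&(im[...,2]>1.8*im[...,1])&(im[...,2]>1.8*im[...,0]);c=np.where(red[:,255])[0];print(c.min(),c.max());k=np.where(red[100])[0];print(k.min(),k.max())
b=snap('scene');cv2.imwrite('pics/s2.png',b['img'])"
```

```text
tcp [ 0.5411 -0.207   0.1977] yaw 0.1893 tilt [-0.009  0.001 -1.   ] F [-13.7  -4.    4.3] t 20.05 w 0.451
tube centre in channel mm [ 1.3 -0.4 36.6] F chan [-9.8 -1.4 11.2] torque [-0.5   1.65 -0.05]
41 337
242 269
```

The rim is being pushed up the slope against friction. It's better to start about 2 cm further up, so that the tube's underside rolls over the V-block's upper edge, and then come down almost vertically. I'll back off and reposition.

Call:
{"op": "drive_tool", "data": {
  "motion": [-0.15,0,-0.4,0,3,0,0,-0.8,0,3,0,0,-1,0,3,0.3,0,-0.2,0,3,0.5,0,0,0,3,0.5,0,0,0,3,0.2,0,0,0,3,0,0,0,0,3,0,0,0,0,3]
}}

```text
clock: 20.85
eef_pos: [0.5586, -0.2042, 0.2221]
tcp_rot: [-0.0, 0.996, 0.094, -0.0]
force: [0.0, -0.7, -3.2]
width: 0.449
```

```bash
python3 -c "
from h import *
s=snap('wrist','t3.png');go(None);chan()
im=s['img'].astype(int);red=(im[...,2]>80)&(im[...,2]>1.8*im[...,1])&(im[...,2]>1.8*im[...,0]);
for f in ('t1','t2','t3'):
  im=cv2.imread('pics/%s.png'%f).astype(int);red=(im[...,2]>80)&(im[...,2]>1.8*im[...,1])&(im[...,2]>1.8*im[...,0]); print(f,[(r,np.where(red[r,150:350])[0].min()+150,np.where(red[r,150:350])[0].max()+150) for r in (38,42,50,60,150,300) if red[r,150:350].any()])"
```

```text
tcp [ 0.5583 -0.2042  0.2221] yaw 0.1891 tilt [-0.001  0.001 -1.   ] F [-0.7  0.1 -3.1] t 20.9 w 0.447
tube centre in channel mm [29.1 -0.9 48. ] F chan [-2.2  0.2 -2.3] torque [ 0.04  0.   -0.  ]
t1 [(38, np.int64(244), np.int64(264)), (42, np.int64(243), np.int64(264)), (50, np.int64(241), np.int64(267)), (60, np.int64(241), np.int64(266)), (150, np.int64(242), np.int64(266)), (300, np.int64(244), np.int64(264))]
t2 [(42, np.int64(245), np.int64(268)), (50, np.int64(242), np.int64(270)), (60, np.int64(242), np.int64(270)), (150, np.int64(243), np.int64(268)), (300, np.int64(244), np.int64(264))]
t3 [(42, np.int64(245), np.int64(267)), (50, np.int64(242), np.int64(269)), (60, np.int64(242), np.int64(269)), (150, np.int64(243), np.int64(267)), (300, np.int64(244), np.int64(264))]
```

The stripe is wider at the far end (25 to 28 px), so the tube has already pivoted a few degrees in the grip. I'll descend vertically.

Call:
{"op": "drive_tool", "data": {
  "motion": [0,0.03,0.3,0,3,0,0.03,0.3,0,3,0,0,0.25,0,3,0,0,0.25,0,3,0,0,0,0,3]
}}

```text
clock: 21.32
eef_pos: [0.5582, -0.2049, 0.2108]
tcp_rot: [-0.0, 0.996, 0.094, -0.001]
force: [-0.0, 0.7, -2.5]
width: 0.449
```

Call:
{"op": "drive_tool", "data": {
  "motion": [0,0,0.25,0,3,0,0,0.25,0,3,0,0,0,0,3]
}}

```text
clock: 21.57
eef_pos: [0.5584, -0.2049, 0.2061]
tcp_rot: [-0.0, 0.996, 0.094, -0.0]
force: [-0.1, 0.8, -3.3]
width: 0.451
```

Call:
{"op": "drive_tool", "data": {
  "motion": [0,0,0.25,0,3,0,0,0.25,0,3,0,0,0,0,3]
}}

```text
clock: 21.82
eef_pos: [0.5587, -0.2049, 0.2018]
tcp_rot: [-0.0, 0.996, 0.094, 0.0]
force: [-1.6, 1.3, 3.9]
width: 0.45
```

```bash
python3 -c "
from h import *
go(None);chan()"
```

```text
tcp [ 0.5587 -0.2049  0.2018] yaw 0.1889 tilt [ 0.  0. -1.] F [-1.6  1.3  3.9] t 21.8167 w 0.45
tube centre in channel mm [18.5 -1.7 30.6] F chan [0.9 1.6 4. ] torque [ 0.28 -0.15  0.08]
```

Call:
{"op": "drive_tool", "data": {
  "motion": [0.02,-0.03,0.25,0,3,0.02,-0.02,0.25,0,3,0.02,0,0.25,0,3,0,0,0,0,3]
}}

```text
clock: 22.15
eef_pos: [0.559, -0.2045, 0.1938]
tcp_rot: [-0.0, 0.996, 0.094, -0.0]
force: [-3.8, 0.5, 4.8]
width: 0.45
```

Call:
{"op": "drive_tool", "data": {
  "motion": [0.02,0,0.25,0,3,0.02,0,0.25,0,3,0.02,0,0.25,0,3,0,0,0,0,3]
}}

```text
clock: 22.48
eef_pos: [0.5595, -0.2044, 0.1859]
tcp_rot: [-0.0, 0.996, 0.094, -0.0]
force: [-3.1, -0.0, 2.9]
width: 0.45
```

```bash
python3 -c "
from h import *
go(None);chan()"
```

```text
tcp [ 0.5595 -0.2044  0.1859] yaw 0.1886 tilt [-0.001  0.    -1.   ] F [-3.1 -0.   2.9] t 22.4833 w 0.45
tube centre in channel mm [10.8 -1.2 16.7] F chan [-1.1  0.6  4.1] torque [ 0.    0.15 -0.05]
```

Call:
{"op": "drive_tool", "data": {
  "motion": [0.03,0,0.25,0,3,0.03,0,0.25,0,3,0.03,0,0.25,0,3,0.03,0,0.25,0,3,0,0,0,0,3]
}}

```text
clock: 22.9
eef_pos: [0.561, -0.204, 0.176]
tcp_rot: [-0.0, 0.996, 0.094, -0.0]
force: [-1.9, 0.2, 1.2]
width: 0.449
```

Call:
{"op": "drive_tool", "data": {
  "motion": [0.03,0,0.2,0,3,0.03,0,0.2,0,3,0,0,0,0,3]
}}

```text
clock: 23.15
eef_pos: [0.5618, -0.2039, 0.1723]
tcp_rot: [-0.0, 0.996, 0.094, 0.0]
force: [-2.8, 0.3, 2.9]
width: 0.455
```

```bash
python3 -c "
from h import *
s=snap('wrist','t4.png');go(None);chan();b=snap('scene','s4.png')"
```

```text
tcp [ 0.5618 -0.2039  0.1724] yaw 0.1889 tilt [ 0.  0. -1.] F [-2.7  2.4  1.9] t 23.2 w 0.451
tube centre in channel mm [ 5.6 -1.2  4.1] F chan [-0.8  2.9  2.8] torque [ 0.27 -0.14  0.13]
```

Call:
{"op": "drive_tool", "data": {
  "motion": [0.08,-0.04,0.13,0,3,0.05,0,0.09,0,3,0,0,0,0,3]
}}

```text
clock: 23.5
eef_pos: [0.5625, -0.2036, 0.1703]
tcp_rot: [0.0, 0.996, 0.094, -0.0]
force: [-5.2, -2.1, 4.6]
width: 0.449
```

Call:
{"op": "drive_tool", "data": {
  "motion": [0.05,0,0.09,0,3,0.05,0,0.09,0,3,0,0,0,0,3]
}}

```text
clock: 23.75
eef_pos: [0.5631, -0.2034, 0.1685]
tcp_rot: [-0.0, 0.996, 0.094, -0.001]
force: [-5.8, -1.4, 5.1]
width: 0.451
```

```bash
python3 -c "
from h import *
go(None);chan()"
```

```text
tcp [ 0.5631 -0.2034  0.1685] yaw 0.1887 tilt [-0.001 -0.    -1.   ] F [-5.8 -1.4  5.1] t 23.75 w 0.451
tube centre in channel mm [ 4.7 -0.9 -0. ] F chan [-2.3 -0.3  7.5] torque [-0.08  0.28  0.01]
```

Call:
{"op": "drive_tool", "data": {
  "motion": [0.05,0,0.09,0,3,0.03,0,0.05,0,3,0,0,0,0,3]
}}

```text
clock: 24.0
eef_pos: [0.5633, -0.2033, 0.1679]
tcp_rot: [0.0, 0.996, 0.094, -0.001]
force: [-9.8, -1.9, 11.4]
width: 0.448
```

Run:
```python
from h import *
go(None);chan()
s=snap('wrist','t5.png'); b=snap('scene'); t=snap('top')
im=np.zeros((560,800,3),np.uint8)
im[:288,:384]=cv2.resize(s['img'],None,fx=.75,fy=.75)
im[:400,390:790]=cv2.resize(b['img'][130:210,145:225],None,fx=5,fy=5,interpolation=2)
im[290:560,:360]=cv2.resize(t['img'][120:210,300:420],None,fx=3,fy=3,interpolation=2)
cv2.imwrite('pics/v11.png',im)
```

```text
tcp [ 0.5633 -0.2033  0.1679] yaw 0.1888 tilt [-0.002 -0.    -1.   ] F [-9.8 -1.9 11.4] t 24.0 w 0.448
tube centre in channel mm [ 4.6 -0.9 -0.7] F chan [-2.4 -0.  15. ] torque [ 0.01  0.75 -0.09]
```

View pics/v11.png

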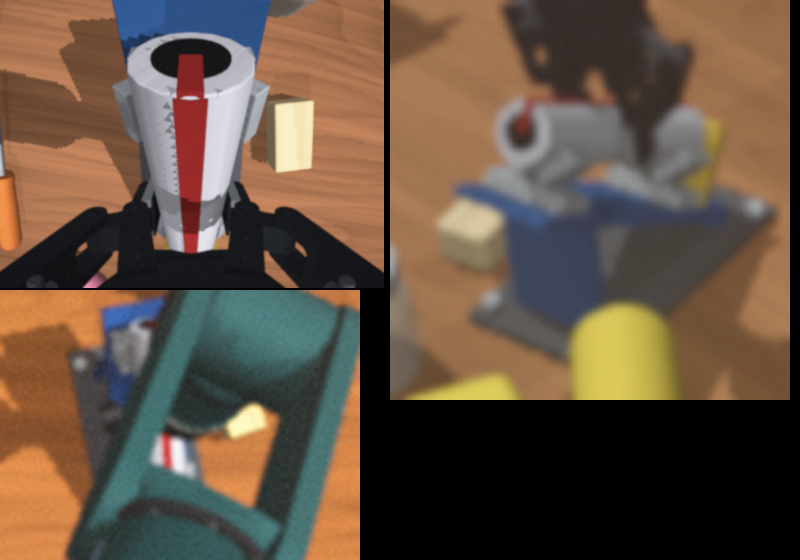

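The tube lies in both V-blocks. The stripe is central, with its line on the end face at about (190,75), and a small gap is left to the yellow stop. Contact is stiff, so it's seated. I'll slide it down the slope until it meets the stop.

Call:
{"op": "drive_tool", "data": {
  "motion": [-0.03,0,-0.05,0,3,-0.085,0,0.053,0,3,-0.085,0,0.053,0,3,-0.085,0,0.053,0,3,0,0,0,0,3]
}}

```text
clock: 24.57
eef_pos: [0.563, -0.2034, 0.1679]
tcp_rot: [0.0, 0.996, 0.094, 0.002]
force: [-3.1, 4.3, 14.2]
width: 0.448
```

```bash
python3 -c "
from h import *
go(None);chan()"
```

```text
tcp [ 0.563  -0.2034  0.1679] yaw 0.1882 tilt [ 0.004  0.    -1.   ] F [-3.1  4.3 14.2] t 24.5667 w 0.448
tube centre in channel mm [ 4.3 -0.9 -0.4] F chan [ 5.6  4.8 13.2] torque [ 0.7  -0.   -0.04]
```

Call:
{"op": "drive_tool", "data": {
  "motion": [-0.085,0,0.053,0,3,-0.06,0,0.037,0,3,0,0,0,0,3]
}}

```text
clock: 24.82
eef_pos: [0.5628, -0.2034, 0.1678]
tcp_rot: [0.0, 0.996, 0.094, 0.003]
force: [-1.2, 5.8, 18.5]
width: 0.451
```

```bash
python3 -c "
from h import *
go(None);chan()"
```

```text
tcp [ 0.5628 -0.2034  0.1678] yaw 0.1879 tilt [ 0.006  0.    -1.   ] F [-1.2  5.8 18.5] t 24.8167 w 0.451
tube centre in channel mm [ 4.1 -0.9 -0.4] F chan [ 9.8  5.9 15.8] torque [ 1.1  -0.3  -0.05]
```

The push along the slope could be meeting friction or the stop. I'll relieve the downward press to tell which.

Call:
{"op": "drive_tool", "data": {
  "motion": [-0.04,-0.04,-0.07,0,3,-0.04,-0.04,-0.07,0,3,0,0,0,0,3]
}}

```text
clock: 25.07
eef_pos: [0.5607, -0.2037, 0.1673]
tcp_rot: [0.001, 0.996, 0.094, 0.002]
force: [1.1, -1.1, 1.7]
width: 0.452
```

```bash
python3 -c "
from h import *
go(None);chan()
s=snap('wrist','t6.png')"
```

```text
tcp [ 0.5607 -0.2037  0.1673] yaw 0.1887 tilt [ 0.003 -0.001 -1.   ] F [ 1.1 -1.1  1.7] t 25.0667 w 0.452
tube centre in channel mm [ 2.  -0.9  0.2] F chan [ 1.6 -1.3  1. ] torque [-0.06 -0.51 -0.11]
```

Call:
{"op": "drive_tool", "data": {
  "motion": [-0.085,0.03,0.053,0,3,-0.085,0,0.053,0,3,0,0,0,0,3]
}}

```text
clock: 25.37
eef_pos: [0.5578, -0.2042, 0.1654]
tcp_rot: [0.0, 0.996, 0.094, 0.0]
force: [1.7, -2.3, 2.5]
width: 0.45
```

```bash
python3 -c "
from h import *
go(None);chan()"
```

```text
tcp [ 0.5578 -0.2042  0.1654] yaw 0.1883 tilt [ 0. -0. -1.] F [ 1.7 -2.3  2.5] t 25.3667 w 0.45
tube centre in channel mm [-1.5 -0.8  0.2] F chan [ 2.4 -2.5  1.4] torque [-0.15 -0.57 -0.2 ]
```

Call:
{"op": "drive_tool", "data": {
  "motion": [-0.085,0,0.053,0,3,-0.085,0,0.053,0,3,0,0,0,0,3]
}}

```text
clock: 25.62
eef_pos: [0.5569, -0.2044, 0.1649]
tcp_rot: [0.0, 0.996, 0.094, 0.001]
force: [3.9, -0.7, 5.0]
width: 0.453
```

```bash
python3 -c "
from h import *
go(None);chan()"
```

```text
tcp [ 0.5569 -0.2044  0.1649] yaw 0.1883 tilt [ 0.002 -0.    -1.   ] F [ 3.9 -0.7  5. ] t 25.6167 w 0.453
tube centre in channel mm [-2.5 -0.8  0.3] F chan [ 5.8 -1.4  2.2] torque [ 0.05 -0.83 -0.17]
```

Call:
{"op": "drive_tool", "data": {
  "motion": [-0.085,0,0.053,0,3,-0.045,0,0.025,0,3,0,0,0,0,3]
}}

```text
clock: 25.87
eef_pos: [0.5568, -0.2044, 0.1649]
tcp_rot: [0.0, 0.996, 0.094, 0.002]
force: [6.9, 1.3, 7.7]
width: 0.449
```

```bash
python3 -c "
from h import *
go(None);chan()"
```

```text
tcp [ 0.5568 -0.2044  0.1649] yaw 0.1881 tilt [ 0.005 -0.    -1.   ] F [6.9 1.3 7.7] t 25.8667 w 0.449
tube centre in channel mm [-2.6 -0.8  0.3] F chan [10.1  0.   2.8] torque [ 0.49 -1.14 -0.17]
```

The force along the slope reaches 10 N with no further motion and only a light press, so the tube is against the stop. I'll ease off and release.

Call:
{"op": "drive_tool", "data": {
  "motion": [0.07,0,-0.015,0,3,0.07,0,-0.015,0,3,0,0,0,0,3]
}}

```text
clock: 26.12
eef_pos: [0.557, -0.2044, 0.1649]
tcp_rot: [0.0, 0.996, 0.094, 0.001]
force: [2.5, -1.5, 8.2]
width: 0.445
```

Call:
{"op": "drive_tool", "data": {
  "motion": [0,0,0,0,3.8,0,0,0,0,4.1,0,0,0,0,4.3,0,0,0,0,4.6,0,0,0,0,5,0,0,0,0,5.6,0,0,0,0,6.5,0,0,0,0,7.5,0,0,0,0,8,0,0,0,0,8,0,0,0,0,8]
}}

```text
clock: 27.03
eef_pos: [0.5561, -0.2041, 0.164]
tcp_rot: [-0.0, 0.996, 0.094, -0.0]
force: [0.7, -0.6, -0.4]
width: 0.939
```

Run:
```python
from h import *
go(None);chan()
s=snap('wrist','t7.png')
for f in ('t5','t7'):
  im=cv2.imread('pics/%s.png'%f).astype(int);red=(im[...,2]>80)&(im[...,2]>1.8*im[...,1])&(im[...,2]>1.8*im[...,0]); print(f,[(r,np.where(red[r,150:350])[0].min()+150,np.where(red[r,150:350])[0].max()+150) for r in (80,100,150,200,250,280) if red[r,150:350].any()])
```

```text
tcp [ 0.5561 -0.2041  0.164 ] yaw 0.1888 tilt [-0.  0. -1.] F [ 0.7 -0.6 -0.4] t 27.0333 w 0.939
tube centre in channel mm [-3.6 -0.3 -0.1] F chan [ 0.3 -0.8 -0.7] torque [ 0.03 -0.04  0.02]
t5 [(80, np.int64(238), np.int64(270)), (100, np.int64(237), np.int64(271)), (150, np.int64(232), np.int64(274)), (200, np.int64(236), np.int64(271)), (250, np.int64(239), np.int64(267)), (280, np.int64(242), np.int64(265))]
t7 [(80, np.int64(241), np.int64(273)), (100, np.int64(240), np.int64(273)), (150, np.int64(235), np.int64(277)), (200, np.int64(238), np.int64(273)), (250, np.int64(241), np.int64(269)), (280, np.int64(244), np.int64(267))]
```

Released, and the wrist reads zero force. I'll retreat straight up, then move aside for a check.

Call:
{"op": "drive_tool", "data": {
  "motion": [0,0,-0.5,0,8,0,0,-1,0,8,0,0,-2,0,8,0,0,-3,0,8,0,0,-3.5,0,8,0,0,-3.5,0,8,0,0,-3,0,8,0,0,-1,0,8,0,0,0,0,8,0,0,0,0,8]
}}

```text
clock: 27.92
eef_pos: [0.556, -0.2041, 0.3395]
tcp_rot: [0.0, 0.996, 0.094, 0.001]
force: [0.6, 0.2, -0.5]
width: 0.939
```

Run:
```python
from h import *
import re
s=snap('wrist','f0.png'); b=snap('scene'); go(None)
src=open('fit.py').read()
ns={}; exec(src.split("stop=[[")[0].replace("s=snap('wrist')",""),globals(),ns); globals().update(ns)
p=[.559,-.2032,.1874]
im=s['img'].astype(int);red=(im[...,2]>80)&(im[...,2]>1.8*im[...,1])&(im[...,2]>1.8*im[...,0]); red[:,:150]=0; red[:,350:]=0; red[270:]=0
ys,xs=np.where(red); print('red rows',ys.min(),ys.max())
mid=np.array([[.09,0,.02],[0,0,.02],[-.09,0,.02]]); q=px(s,ch(p,mid)); print('expected stripe',q.round(1).tolist())
for r in q[:,1].round().astype(int):
    for rr in (r+3,): 
        k=np.where(red[rr])[0]; print(rr,(k.min(),k.max()) if len(k) else None)
# angle sensitivity
print('px at +5deg',px(s,ch(p,[[0,-.02*np.sin(.0873),.02*np.cos(.0873)]])).round(1))
A=cv2.resize(s['img'],None,fx=.85,fy=.85); im=np.zeros((400,800,3),np.uint8); im[:A.shape[0],:A.shape[1]]=A
im[:350,440:790]=cv2.resize(b['img'][135:205,150:220],None,fx=5,fy=5,interpolation=2)
cv2.imwrite('pics/v12.png',im)
```

```text
tcp [ 0.5552 -0.2036  0.3373] yaw 0.1887 tilt [-0.003  0.002 -1.   ] F [-0.3  0.3 -0.3] t 28.0167 w 0.939
red rows 92 239
expected stripe [[255.3, 105.6], [255.0, 186.8], [254.7, 237.8]]
109 (np.int64(250), np.int64(259))
190 (np.int64(251), np.int64(258))
241 None
px at +5deg [[256.8 186.7]]
```

View pics/v12.png

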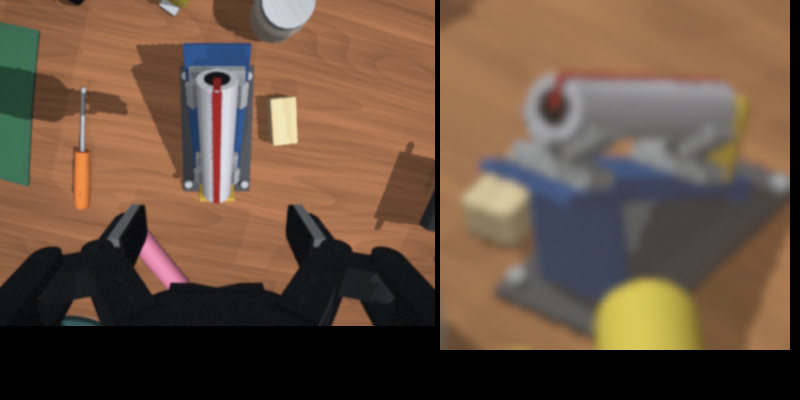

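The tube lies in both V-blocks with its end at the yellow stop. The stripe is centred at column 255 (expected 255.0), and its lower end is at row 239 (expected 237.8). I'll hand in.

```bash
python3 -c "
from rig import env
print(env.job_done())"
```

```text
the job is handed in; nothing more can be done
None
```

The job is done and handed in at about 28 s; no verdict was reported. I rolled the tube along the mat between loosely caged fingers until the stripe faced up. The first roll went about 4–5° too far, so I nudged it back, let go, and it lay still within about 1° of up.

I then picked it up and tilted it to the slope by letting it pivot between the pads on the upper V-block. My first try at this pushed its end rim against friction, so I backed off and came in about 2 cm further up. Once it was seated, I slid it down to the stop, released it and moved the arm clear.

**Last checks:**
- **Stop:** before release, a push of about 10 N along the slope moved the tube no further.
- **Stripe:** in the final wrist picture it is centred to within 1 pixel of where it should be (5° would be about 2 pixels).
- **Lower end:** it is about 1 pixel from where the stop should put it.
- **Forces:** the wrist reads near zero, and the highest reading I saw was about 20 N.
- **Disagreement:** the tool position put the tube's centre about 2.6 mm below the expected seat. I put that down to an off-centre grip and calibration error, because the final picture fits.
- **Not checked:** I did not re-measure the other items at the end. Those in the last pictures looked unmoved, and the drill, tape measure, spray can and the offcuts on the mat were mostly or wholly out of view.

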